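# Unbolt the sprung chest lid and hold it just short of its balance point

## Robot

A 6-joint arm with a two-finger parallel gripper is mounted at the origin on the work surface; the furniture and walls round the work are solid. World frame = base frame: x ahead of the robot, y to its left, z up, the work surface at z = 0. Lengths are in mm, angles in rad, forces in N, time in s.
With the tool pointing down it reaches from about 350 to 875 mm from the base axis. Payload 4.2 kg.
Tool frame: the origin (TCP) lies midway between the tips of the shut fingers; the grasp point (between the pads) lies 19 mm behind it; z points along the fingers, y is the direction in which the jaws open and shut (so a half turn about z gives the same grasp; the last joint's range is limited). The gripper opens to 85 mm and grips with 20 to 120 N. Pads are 22 mm wide; open, the fingers measure 114 mm over their backs; the gripper's body (76 mm by 85 mm) begins 54 mm behind the grasp point. The pads swing forward as they close: fully open they stand 13 mm farther back than shut.
Start: joints at [-0.881, 0.385, 0.008, 0, -1.194, -0.259], TCP at [261.011, -567.867, 206.612] pointing down, gripper open.
Joint ranges: [-3.14, 3.14], [-1.21, 2.06], [-1.07, 1.41], [-3.16, 2.05], [-2.99, -0.16], [-3.1, 3.1]. Speed limits (rad/s): [2.79, 2.79, 3.14, 3.14, 3.14, 3.14].

## Interface

Orientations are given as a unit quaternion [x, y, z, w].
In Python, from bench import read_state, get_image, job_done, search_frame, regions_of gives the robot as it stands.
- The arm moves only by the tool servo_tool, never from a script. Its arguments are lists of equal length, an entry for each row: "turn": the turn, a rotation vector about the world's x, y, z in rad, a list of three; "dp": the shift along the world's x, y, z in m, a list of three; "fingers": the finger opening in m, from 0 to 0.0854. In form: {"turn": [[rx, ry, rz], ...], "dp": [[tx, ty, tz], ...], "fingers": [fingers, ...]}. A call has exactly 5 rows; each row shifts and turns the pose as measured when the row begins; what a row does not reach is not made up. A row lasts 1/8 s, in which the tool goes at most 62.5 mm and 10.7 degrees, less where a joint would pass 70% of its speed; a pose out of reach is approached as far as the arm can. A call is refused whole if a number of a shift passes 0.0625 or a number of a turn 0.188, either way. A call with a gripper value outside its range is refused whole. The fingers move at their own pace and stop on an object; the grip force is fixed at half the most. Time passes only in rows, so rows that do not move let the fingers close, or fill a call up. It gives the time, the measured TCP pose, the force and the opening at its end, in the units of the state.
- read_state(): the state, without advancing time (a new reading comes with each control period).
- get_image(name): name is "scene" or "top" or "wrist"; returns a dict with "img" (384x512x3 uint8, red, green, blue), "vfov" (degrees; the focal length in pixels is half the picture's height over the tangent of half this angle, whatever the lens; pixels are square), "cx", "cy" (the principal point, pixels), "world_from_camera" (4x4, takes a point from camera to world coordinates); the wrist camera has in their place "mount" (4x4, takes a point from camera to tool coordinates, whose origin is the TCP and whose axes are the flange's). Camera axes: x right, y down, z forward; pixel columns grow to the right and rows downward; lengths in mm; the calibration is good to about 2 mm. A picture is of the moment at which its call begins: read the wrist's pose just before it. There is no depth.
- job_done(): hands the job in, once; it reports no verdict.
Trained networks look in the newest picture that a camera, given by its name, has taken for a name from the list of things; names that differ only in an ending like _2 or _b are one class to them, and where a whole thing is asked for, a point or a joint stands for the part that bears it (a point fixed in the world has none). Each returns a list of dicts, best first, with "score" (0 to 1); they miss things now and then, are a little off and sometimes report something else, mostly with a low value. They report only what shows in the picture. A call takes as long as a camera call.
- search_frame(query, camera): "box" ([left, top, width, height] in pixels, round what is visible of it).
- regions_of(query, camera): "region" (384x512 bool, what is visible of it) and "box" ([left, top, width, height] in pixels, round what is visible of it).
The state is a dict: "clock": time; "joints": joint angles; "joint_vel": joint speeds; "joint_efforts": joint torques, N m; "position": TCP position; "ee_rot": TCP orientation; "contact_force": force on the tool from outside, world axes, zero at the start; "wrist_torque": the same for the moment, N m; "gripper_width": finger opening in mm.
Only numpy, scipy, OpenCV 4.12 (cv2) and the standard library are available. Lean on these libraries where they do the work, as an engineer would, in place of code of your own. Each camera call takes 0.05 s, during which the arm holds its last target. There are 200 camera calls.

## Task

Slide the bolt of the small wooden chest all the way back, lift the lid until it is clearly past its balance point (where the springs would carry it open), then bring it back and hold it still in the gripper just short of the balance point, within about 10 degrees, where it would fall shut if let go. Finish while still holding the lid there, with the bolt still back, and leave the glue pot, the turned palm handle and the loose wood block near the chest undisturbed.

Things in the scene. Friction and masses are not known exactly. Their poses are not given: they have to be found in the camera images.
- chest: Fixed wooden chest, 170 mm deep (x) by 240 mm wide (y) by 100 mm high, open at the top under its lid, standing on the bench. Origin at the centre of its underside; x points to its hinged back (away from the robot), y to its left, z up. A block 50 mm (x) by 112 mm (y) by 120 mm high stands against its left (+y) side, centred at x = -40, y = 176 mm, and carries the bolt. A small half-carved wooden rosette lies loose inside.
- lid (a joint): Lid angle in rad: 0 shut and level, growing as the front rises, stop at 1.40. The lid is a wooden board 170 x 240 x 18 mm, 0.9 kg, hinged along the chest's back edge, with torsion springs at the hinge. It balances at 1.00 rad (57 degrees): below that it falls shut, above that the springs swing it open to the stop. Lifting at the handle takes about 1.3 N when shut, and less and less up to the balance point.
- lid_hinge (a point): Middle of the lid's hinge line (which is parallel to the chest's y), at x = 85, y = 0, z = 109 mm in the chest's frame.
- lid_grip (a point): Middle of the lid's handle: a round steel bar 12 mm thick and 70 mm long, parallel to the hinge line, bowed out in the plane of the lid in front of its front edge, 215 mm from the hinge line, with a clear gap of 39 mm between bar and lid edge. 109 mm above the bench when shut; the bar can turn within a light pinch as the lid swings.
- bolt (a joint): How far the bolt is withdrawn, in m: 0 fully shot (tongue 25 mm over the lid's left edge), 0.045 fully back. The tongue is clear of the lid beyond 0.025. It stays where it is left (friction about 1.5 N).
- bolt_knob (a point): On the bolt's upright round knob, 16 mm in diameter, 17 mm below its top (knob top 169 mm above the bench, bolt bar's top 129 mm). The bolt is a flat steel bar that slides along the chest's +y (away from the lid) through two low keepers, 137 mm high, on top of the block at y = 128 and y = 224 mm in the chest's frame; the knob runs between them, from y = 150 (shot) to y = 195 mm (back), at x = -40 mm.
- glue_pot: Bystander: dark round pot, 88 mm wide, 76 mm high, to the left of the chest. Origin at the centre of its underside.
- palm_handle: Bystander: turned wooden tool handle standing on end, 51 mm wide, 85 mm high, to the left of the chest, beyond the pot. Origin at the centre of its underside.
- block: Bystander: small sawn wood block 24 x 53 x 24 mm on the bench in front of the chest, towards the robot. Origin at the centre of its underside.

How it is judged:
By the outcome, as a careful person would: the job done as asked, in the order asked, and still so for the second after the job is handed in, while the arm keeps its last pose, push and grip.
It also fails if it takes over 51 s, if anything falls off the work surface, if the arm or the gripper's body presses on something with over 40 N, if the wrist force passes 120 N, or if a joint passes its speed limit or range.

## Working session

There is one attempt and no reset: what is moved stays moved. The work goes in short steps, Python scripts to look and compute and a tool call to move; the robot and the scene stay as the last step left them, time stands still between calls to the robot, and variables do not carry over. Pictures are saved under pics/ and viewed, about 8 in all and at most 12, crops included, and the job is handed in when it is done.

Besides the shell and the picture viewer there is one more tool, called as name(argument=value, ...), one argument or row to a line, values as JSON. servo_tool: Moves the arm, as the interface text tells. Its arguments: {"type":"object","properties":{"turn":{"type":"array","items":{"type":"array","items":{"type":"number"}}},"dp":{"type":"array","items":{"type":"array","items":{"type":"number"}}},"fingers":{"type":"array","items":{"type":"number"}}},"required":["turn","dp","fingers"]}

```bash
mkdir -p pics; ls
cat > h.py <<'E'
import numpy as np, cv2
from bench import *
def save(n,f):
    d=get_image(n); cv2.imwrite('pics/'+f,d['img'][:,:,::-1]); return d
def ray(d,u,v,T=None):
    T=np.array(d.get('world_from_camera') if T is None else T); f=192/np.tan(np.radians(d['vfov']/2))
    r=T[:3,:3]@np.array([(u-d['cx'])/f,(v-d['cy'])/f,1]); return T[:3,3],r
def atz(d,u,v,z,T=None):
    o,r=ray(d,u,v,T); return o+r*(z-o[2])/r[2]
def proj(d,p,T=None):
    T=np.array(d.get('world_from_camera') if T is None else T); f=192/np.tan(np.radians(d['vfov']/2))
    q=np.linalg.inv(T)@np.append(p,1); return q[0]/q[2]*f+d['cx'],q[1]/q[2]*f+d['cy']
E
python3 - <<'E'
from h import *
s=read_state(); print({k:np.round(v,3) for k,v in s.items()})
for n in ['top','scene']:
    d=save(n,n+'0.png'); print(n,d['vfov'],np.round(d['world_from_camera'],3).tolist())
    for q in ['chest','lid','lid_grip','bolt_knob','bolt','glue_pot','palm_handle','block']:
        for r in regions_of(q,n)[:2]:
            ys,xs=np.nonzero(r['region']); print(q,r['box'],round(r['score'],2),round(xs.mean(),1),round(ys.mean(),1))
E
```

```text
pics
{'clock': np.float64(0.0), 'joints': array([-0.881,  0.386,  0.007, -0.   , -1.194, -0.259]), 'joint_vel': array([-0.001, -0.001, -0.001, -0.001, -0.   ,  0.001]), 'joint_efforts': array([ 0.0000e+00, -3.9229e+01,  1.8840e+01,  4.1860e+00, -5.0000e-03,
       -0.0000e+00]), 'position': array([ 260.746, -567.299,  205.508]), 'ee_rot': array([-0.214,  0.977,  0.001, -0.   ]), 'contact_force': array([ 0.022,  0.512, -0.127]), 'wrist_torque': array([ 0.013, -0.051, -0.024]), 'gripper_width': np.float64(85.544)}
top 50.80413634239183 [[0.015, -0.989, 0.144, 394.961], [-1.0, -0.015, 0.004, -167.692], [-0.002, -0.144, -0.99, 1285.249], [0.0, 0.0, 0.0, 1.0]]
chest [275.3, 119.0, 100.2, 116.9] 0.61 323.2 181.1
lid [286.6, 133.3, 89.1, 103.0] 0.78 329.4 186.7
lid_grip [285.6, 135.6, 94.0, 98.6] 0.79 329.9 186.6
bolt_knob [287.6, 124.4, 20.9, 38.5] 0.57 295.0 141.9
bolt [286.4, 125.8, 18.8, 34.0] 0.51 294.9 142.3
glue_pot [169.2, 150.8, 33.1, 33.4] 0.89 183.7 167.4
palm_handle [188.7, 134.7, 12.3, 17.7] 0.49 193.1 143.0
block [233.3, 248.4, 18.5, 14.3] 0.69 241.4 255.4
block [285.1, 138.5, 94.2, 93.1] 0.65 330.0 186.2
scene 56.14097157069736 [[-0.582, -0.61, 0.537, 75.302], [-0.813, 0.451, -0.368, 162.05], [-0.017, -0.651, -0.759, 776.685], [0.0, 0.0, 0.0, 1.0]]
chest [226.5, 118.7, 121.4, 90.7] 0.68 289.8 157.9
lid [254.2, 119.5, 90.0, 67.7] 0.83 304.9 149.7
lid_grip [258.9, 114.9, 88.9, 71.5] 0.57 304.6 150.3
bolt_knob [233.5, 121.6, 40.0, 19.1] 0.67 250.2 132.9
bolt [233.7, 124.7, 35.2, 16.2] 0.61 250.2 133.5
glue_pot [134.6, 204.8, 37.7, 46.8] 0.56 154.8 227.9
palm_handle [144.0, 187.8, 13.6, 24.7] 0.67 147.8 200.7
block [275.1, 259.4, 10.2, 28.1] 0.57 279.9 271.8
```

Run:
```python
from h import *
a=cv2.imread('pics/top0.png')[90:280,150:400]; b=cv2.imread('pics/scene0.png')[90:300,110:370]
a=cv2.resize(a,None,fx=3.2,fy=3.0,interpolation=2) if 0 else cv2.resize(a,None,fx=3,fy=3,interpolation=2)
b=cv2.resize(b,None,fx=2.8,fy=2.8,interpolation=2)
cv2.imwrite('pics/a.png',a);cv2.imwrite('pics/b.png',b)
```

```text
(no output)
```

View pics/a.png

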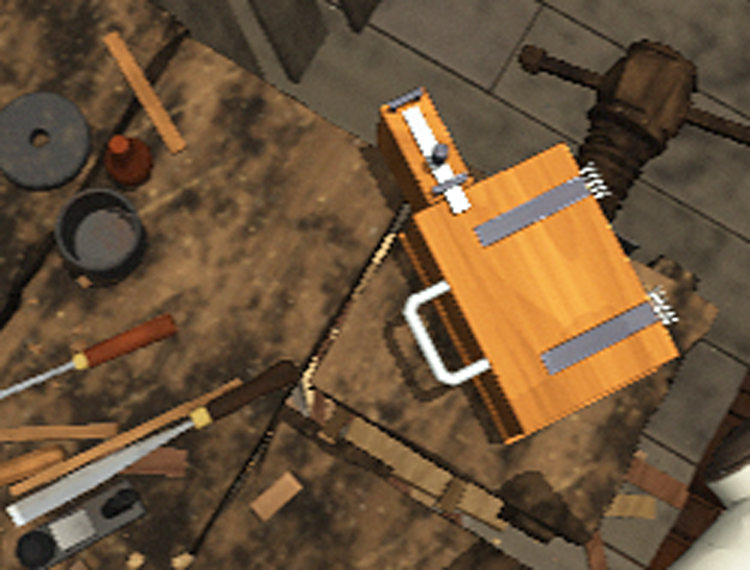

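View pics/b.png

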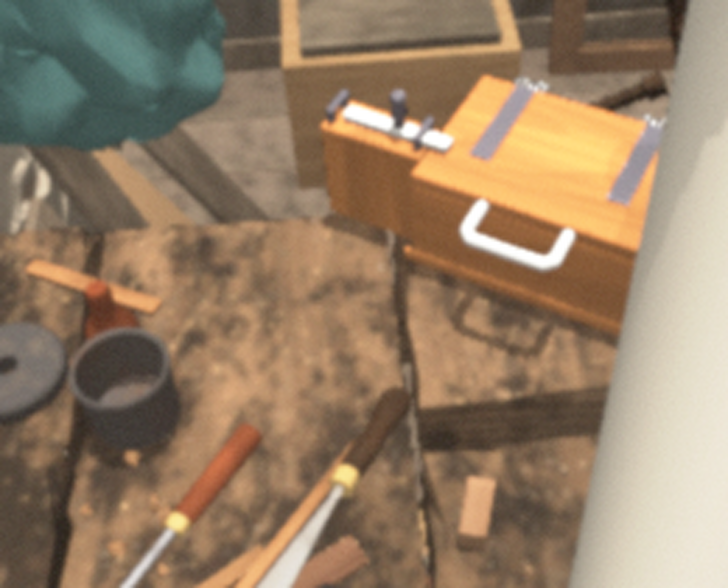

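The top view shows the lid corners (crop pixels) at (567,145), (415,215), (508,443) and (678,355), the knob top at (438,152), and the handle bar from about (410,310) to (452,382). The scene view agrees, with the bolt shot. I'll fit the chest pose from these.

```bash
cat > fit.py <<'E'
from h import *
from scipy.optimize import least_squares
def fit(sets,x0):
    # sets: list of (d,T,[(local pt, (u,v))])
    def res(p):
        c,s=np.cos(p[2]),np.sin(p[2]);R=np.array([[c,-s,0],[s,c,0],[0,0,1]])
        o=[]
        for d,T,pts in sets:
            for l,uv in pts: o+=list(np.array(proj(d,R@np.array(l)+[p[0],p[1],0],T))-uv)
        return np.array(o)
    r=least_squares(res,x0,loss='soft_l1',x_scale=[100,100,1]); return r.x,res(r.x).reshape(-1,2)
def w(p,l):
    c,s=np.cos(p[2]),np.sin(p[2]); return np.array([c*l[0]-s*l[1]+p[0],s*l[0]+c*l[1]+p[1],l[2]])
E
python3 - <<'E'
from fit import *
L={'bl':(85,120,118),'fl':(-85,120,118),'fr':(-85,-120,118),'br':(85,-120,118),'k':(-40,150,169),'h1':(-130,35,115),'h2':(-130,-35,115)}
t={'bl':(567,145),'fl':(415,215),'fr':(508,441),'br':(678,355),'k':(438,150),'h1':(410,312),'h2':(450,378)}
s={'fl':(413,175),'bl':(487,77),'k':(398,93),'h1':(466,232),'h2':(552,262)}
dt=get_image('top');ds=get_image('scene')
mt=[(L[k],np.array(v)/3+[150,90]) for k,v in t.items()]
ms=[(L[k],np.array(v)/2.8+[110,90]) for k,v in s.items()]
p,r=fit([(dt,None,mt),(ds,None,ms)],[600,-400,-.4])
print(p,np.degrees(p[2]));print(np.round(r,1).tolist())
for k,l in dict(knob=(-40,150,152),knobback=(-40,195,152),grip=(-130,0,109),hinge=(85,0,109)).items(): print(k,np.round(w(p,l),1))
E
```

```text
[ 587.82270055 -371.3036323    -1.10755002] -63.457941882718025
[[-0.7, -0.6], [-1.3, 0.4], [4.7, -1.3], [0.3, 1.8], [1.8, 2.1], [-0.6, 0.4], [-3.3, -0.0], [-0.9, -1.3], [-0.3, -1.7], [2.0, 0.1], [1.6, 0.5], [-3.5, -0.9]]
knob [ 704.1 -268.5  152. ]
knobback [ 744.4 -248.4  152. ]
grip [ 529.7 -255.   109. ]
hinge [ 625.8 -447.3  109. ]
```

servo_tool(
  turn=[
    [0, 0, 0],
    [0, 0, 0],
    [0, 0, 0],
    [0, 0, 0],
    [0, 0, 0],
  ],
  dp=[
    [0.044, 0.03, 0.012],
    [0.044, 0.03, 0.012],
    [0.044, 0.03, 0.012],
    [0.044, 0.03, 0.012],
    [0.044, 0.03, 0.012],
  ],
  fingers=[0.085, 0.085, 0.085, 0.085, 0.085],
)

```text
clock: 1.62
position: [483.1, -415.0, 267.2]
ee_rot: [-0.21, 0.978, 0.001, -0.001]
contact_force: [1.2, -0.4, 1.1]
gripper_width: 84.9
```

servo_tool(
  turn=[
    [0, 0, 0],
    [0, 0, 0],
    [0, 0, 0],
    [0, 0, 0],
    [0, 0, 0],
  ],
  dp=[
    [0.044, 0.03, 0.0],
    [0.044, 0.03, 0.0],
    [0.044, 0.03, 0.0],
    [0.044, 0.03, 0.0],
    [0.044, 0.03, 0.0],
  ],
  fingers=[0.085, 0.085, 0.085, 0.085, 0.085],
)

```text
clock: 2.25
position: [710.4, -259.5, 269.8]
ee_rot: [-0.21, 0.978, -0.001, 0.001]
contact_force: [-0.0, -0.3, 0.5]
gripper_width: 85.0
```

```bash
cat > wr.py <<'E'
from fit import *
from scipy.spatial.transform import Rotation as Ro
import sys
def wrist(f):
    s=read_state(); d=save('wrist',f); T=np.eye(4); T[:3,:3]=Ro.from_quat(s['ee_rot']).as_matrix(); T[:3,3]=s['position']
    return s,d,T@np.array(d['mount'])
E
python3 - <<'E'
from wr import *
s,d,T=wrist('w1.png'); print(s['clock'],s['position'],s['ee_rot'],d['vfov'],np.round(d['mount'],2).tolist())
np.save('T1.npy',T)
p=[587.8,-371.3,-1.1075]
for n,l in dict(k=(-40,150,169),fl=(-85,120,118),h1=(-130,35,115),h2=(-130,-35,115),bl=(85,120,118)).items(): print(n,np.round(proj(d,w(p,l),T)))
for r in regions_of('bolt_knob','wrist')[:2]: print(r['box'],r['score'])
E
```

```text
2.25 [ 710.36839656 -259.4810691   269.83547506] [-2.10105550e-01  9.77677844e-01 -8.09149563e-04  1.01850318e-03] 63.94643183609476 [[0.0, -0.97, -0.26, 66.17], [1.0, 0.0, -0.0, -0.92], [0.0, -0.26, 0.97, -167.62], [0.0, 0.0, 0.0, 1.0]]
k [246. 170.]
fl [289. 129.]
h1 [336.  37.]
h2 [338. -48.]
bl [124. 135.]
[237.9, 114.5, 21.5, 108.9] 0.92
```

View pics/w1.png

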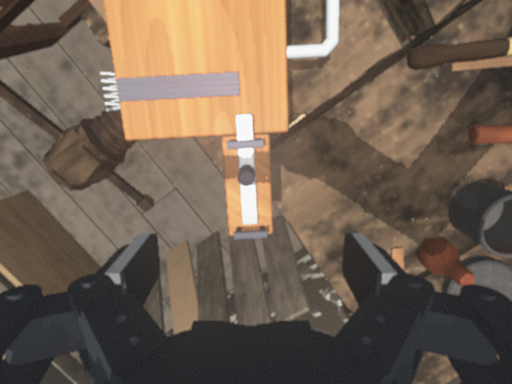

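The wrist view shows the knob top at (247,174), the lid's front-left corner at (288,131), its back-left corner at (124,139) and the bar's left corner at about (335,50). That is 2–4 px from the prediction, so I'll refit.

Run:
```python
from wr import *
d=get_image('wrist');T=np.load('T1.npy')
pts=[((-40,150,169),(247,174)),((-85,120,118),(288,131)),((85,120,118),(124,139)),((-50,128,137),(227+36,143)),((-30,128,137),(228,144)),((-40,224,137),(250,235))]
p,r=fit([(d,T,pts)],[587.8,-371.3,-1.1075]); print(p,np.round(r,1).tolist())
s=read_state();print(s['position'])
for k,l in dict(knob=(-40,150,152),knobback=(-40,195,152),grip=(-130,0,109),hinge=(85,0,109)).items(): print(k,np.round(w(p,l),1), np.round(w(p,l)-s['position'],1))
print('knob ray', atz(d,247,174,169,T))
R=Ro.from_quat(s['ee_rot']).as_matrix(); print('jaw yaw',np.degrees(np.arctan2(R[1,1],R[0,1])),'want mod180',np.degrees(p[2]))
```

```text
[ 591.43947937 -371.28551586   -1.09852539] [[-1.3, -1.1], [0.9, 0.4], [0.3, 0.4], [-7.6, 0.2], [6.9, 0.2], [-0.1, -0.4]]
[ 710.76961939 -258.16824538  267.32003559]
knob [ 706.8 -267.4  152. ] [  -3.9   -9.3 -115.3]
knobback [ 746.9 -247.   152. ] [  36.1   11.2 -115.3]
grip [ 532.3 -255.5  109. ] [-178.5    2.7 -158.3]
hinge [ 630.1 -447.   109. ] [ -80.7 -188.8 -158.3]
knob ray [ 707.28112041 -265.93635334  169.        ]
jaw yaw 114.45445973533103 want mod180 -62.94086855029305
```

servo_tool(
  turn=[
    [0, 0, 0.045],
    [0, 0, 0],
    [0, 0, 0],
    [0, 0, 0],
    [0, 0, 0],
  ],
  dp=[
    [-0.0035, -0.0085, -0.02],
    [0, 0, -0.04],
    [0, 0, -0.035],
    [0, 0, -0.012],
    [0, 0, 0],
  ],
  fingers=[0.085, 0.085, 0.085, 0.06, 0.05],
)

```text
clock: 3.02
position: [704.6, -270.7, 161.2]
ee_rot: [-0.233, 0.972, -0.002, 0.001]
contact_force: [0.1, 0.6, 0.5]
gripper_width: 51.2
```

Run:
```python
from wr import *
s,d,T=wrist('w2.png'); print(s['clock'],s['position'],s['gripper_width'],s['contact_force'])
p=[591.4,-371.3,-1.0985]; k=w(p,(-40,150,169)); print('pred k',proj(d,k,T),k)
for r in regions_of('bolt_knob','wrist')[:2]: print(r['box'],r['score'])
```

```text
3.025 [ 704.61617953 -270.74680173  161.19852391] 51.22465827121199 [0.09006713 0.60310745 0.50103889]
pred k (np.float64(255.906216142101), np.float64(232.56742289874182)) [ 706.78159766 -267.43909821  169.        ]
[242.4, 133.5, 29.7, 157.9] 0.95
[38.7, 0.0, 369.7, 313.5] 0.67
```

View pics/w2.png

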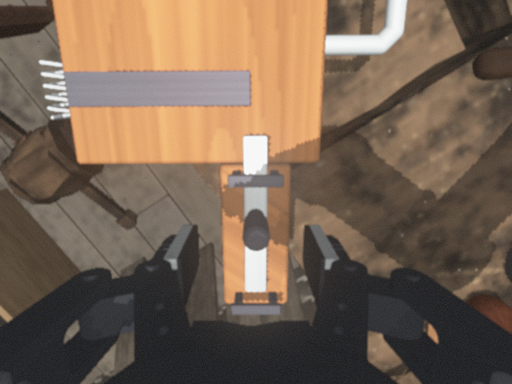

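The knob top is at (256,235), centred between the jaws and as predicted. I'll go down and pinch it.

servo_tool(
  turn=[
    [0, 0, 0],
    [0, 0, 0],
    [0, 0, 0],
    [0, 0, 0],
    [0, 0, 0],
  ],
  dp=[
    [0.003, 0.004, -0.016],
    [0, 0, -0.004],
    [0, 0, 0],
    [0, 0, 0],
    [0, 0, 0],
  ],
  fingers=[0.05, 0.05, 0.005, 0.005, 0.005],
)

```text
clock: 3.75
position: [710.5, -266.6, 145.1]
ee_rot: [-0.233, 0.972, -0.004, 0.005]
contact_force: [-0.0, 0.3, -0.5]
gripper_width: 4.7
```

Run:
```python
from wr import *
s,d,T=wrist('w3.png'); print(s['clock'],s['position'],s['gripper_width'],s['contact_force'])
for r in regions_of('bolt_knob','wrist')[:2]: print(r['box'],r['score'])
t=save('top','t3.png'); a=t['img'][110:180,260:340][:,:,::-1]
b=d['img'][100:340,130:400][:,:,::-1]
a=cv2.resize(a,(480,420),interpolation=2);b=cv2.resize(b,(310,276))
o=np.zeros((420,800,3),np.uint8);o[:,:480]=a;o[:276,485:795]=b;cv2.imwrite('pics/c3.png',o)
```

```text
3.75 [ 710.47726199 -266.5994088   145.06428955] 4.724179650672365 [-0.02482096  0.26958014 -0.54813847]
[241.9, 124.1, 28.3, 171.1] 0.83
```

View pics/c3.png

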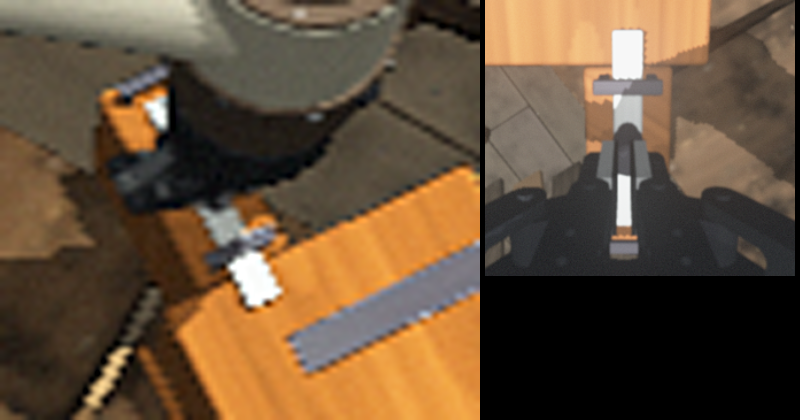

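The wrist crop shows the knob just on the lid side of the closed fingers, at about (254,215), so the pads shut behind it. I'll measure the offset.

Run:
```python
from wr import *
d=get_image('wrist'); s=read_state(); T=np.eye(4); T[:3,:3]=Ro.from_quat(s['ee_rot']).as_matrix(); T[:3,3]=s['position'];T=T@np.array(d['mount'])
p=[591.4,-371.3,-1.0985]
print(s['position'],'pred knob top',proj(d,w(p,(-40,150,169)),T),'tcp',proj(d,s['position'],T),'fl',proj(d,w(p,(-85,120,118)),T),'keeper',proj(d,w(p,(-40,128,137)),T))
print('tcp chest y', (s['position'][:2]-w(p,(0,0,0))[:2])@[-np.sin(p[2]),np.cos(p[2])],(s['position'][:2]-w(p,(0,0,0))[:2])@[np.cos(p[2]),np.sin(p[2])])
for v in (205,210,215,220):
    q=atz(d,254,v,169,T)[:2]-w(p,(0,0,0))[:2]; print(v,q@[-np.sin(p[2]),np.cos(p[2])])
cv2.imwrite('pics/w3c.png',cv2.resize(d['img'][120:280,170:340,::-1],None,fx=3.5,fy=3.5,interpolation=2))
```

```text
[ 710.36058047 -266.60844988  144.90912196] pred knob top (np.float64(253.92693794489446), np.float64(233.12961565936448)) tcp (np.float64(252.40675419563112), np.float64(221.66680266621748)) fl (np.float64(324.88956481574365), np.float64(156.68047353396673)) keeper (np.float64(254.04523923135744), np.float64(175.7713388936064))
tcp chest y 153.5650659709261 -39.11151858142154
205 135.04610166729282
210 137.64710153611352
215 140.27233151113063
220 142.92213175698336
```

View pics/w3c.png

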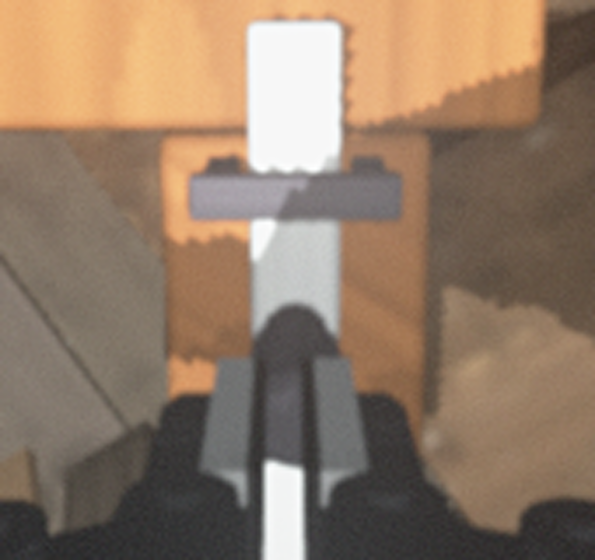

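Run:
```python
from wr import *
d=get_image('wrist'); p=[591.4,-371.3,-1.0985]
def cf(q): q=q-w(p,(0,0,0)); return np.round([q[:2]@[np.cos(p[2]),np.sin(p[2])],q[:2]@[-np.sin(p[2]),np.cos(p[2])]],1)
M=np.array(d['mount'])
def TT(pos,q): 
    T=np.eye(4);T[:3,:3]=Ro.from_quat(q).as_matrix();T[:3,3]=pos;return T@M
s=read_state()
P={1:np.load('T1.npy'),2:TT([704.616,-270.747,161.2],[-.233,.972,-.002,.001]),3:TT(s['position'],s['ee_rot'])}
print(s['ee_rot'])
for i,tip,kb,ke,fl in [(1,114,None,143,(288,131)),(2,136,210,180,(320,162)),(3,126,208,176,(325,156))]:
    T=P[i]; print(i,'tip',cf(atz(d,250,tip,129,T)),'keeper',cf(atz(d,255,ke,137,T)),'fl',cf(atz(d,*fl,118,T)), 'knob base front' ,cf(atz(d,255,kb,129,T)) if kb else '', 'cam',cf(T[:3,3]),T[2,3])
    for y in (150,155,160):
        print(y,'top',np.round(proj(d,w(p,(-40,y,169)),T)),'base front',np.round(proj(d,w(p,(-40,y-8,129)),T)),'back top',np.round(proj(d,w(p,(-40,y+8,169)),T)))
```

```text
[-0.23337649  0.97236575 -0.00368158  0.0051688 ]
1 tip [-46.1 100.4] keeper [-49.6 127.8] fl [-84.1 119.6] knob base front  cam [-48.1  90.4] 437.34563664083083
150 top [246. 173.] base front [246. 156.] back top [246. 182.]
155 top [246. 178.] base front [246. 161.] back top [246. 187.]
160 top [246. 184.] base front [247. 166.] back top [247. 192.]
2 tip [-36.5 100.4] keeper [-39.7 127.6] fl [-84.9 119.4] knob base front [-39.8 150.8] cam [-38.   80.2] 328.75055926127266
150 top [256. 233.] base front [255. 198.] back top [256. 246.]
155 top [256. 241.] base front [255. 205.] back top [256. 254.]
160 top [256. 249.] base front [255. 212.] back top [256. 262.]
3 tip [-37.6 100. ] keeper [-40.6 128.1] fl [-85.1 119.5] knob base front [-40.7 150.7] cam [-39.9  86. ] 311.9099308857312
150 top [254. 233.] base front [254. 195.] back top [254. 248.]
155 top [254. 242.] base front [254. 202.] back top [254. 256.]
160 top [254. 251.] base front [254. 210.] back top [254. 265.]
```

The geometry puts the knob inside the pads, yet the width reads 4.7 mm. I'll tug a little along the bolt and see whether it follows.

servo_tool(
  turn=[
    [0, 0, 0],
    [0, 0, 0],
    [0, 0, 0],
    [0, 0, 0],
    [0, 0, 0],
  ],
  dp=[
    [0, 0, 0],
    [0.0045, 0.0023, 0],
    [0.0045, 0.0023, 0],
    [0.0045, 0.0023, 0],
    [0, 0, 0],
  ],
  fingers=[0.0, 0.0, 0.0, 0.0, 0.0],
)

```text
clock: 4.62
position: [725.1, -259.1, 144.8]
ee_rot: [-0.233, 0.972, -0.004, 0.005]
contact_force: [-0.1, -0.1, -0.8]
gripper_width: -0.4
```

Run:
```python
from wr import *
s,d,T=wrist('w4.png'); print(s['clock'],s['position'],s['gripper_width'],s['contact_force'])
cv2.imwrite('pics/w4c.png',cv2.resize(d['img'][100:270,170:340,::-1],None,fx=3,fy=3,interpolation=2))
```

```text
4.625 [ 725.06095754 -259.08953403  144.75201527] -0.3906901297822504 [-0.12874952 -0.06778927 -0.82376439]
```

View pics/w4c.png

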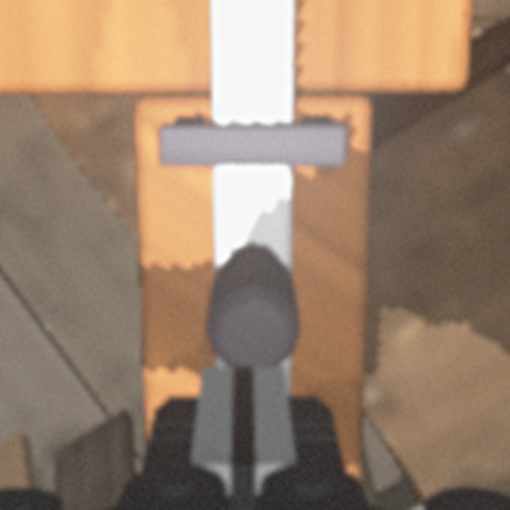

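Run:
```python
from wr import *
d=get_image('wrist'); p=[591.4,-371.3,-1.0985]
def cf(q): q=q-w(p,(0,0,0)); return np.round([q[:2]@[np.cos(p[2]),np.sin(p[2])],q[:2]@[-np.sin(p[2]),np.cos(p[2])]],1)
s=read_state();T=np.eye(4);T[:3,:3]=Ro.from_quat(s['ee_rot']).as_matrix();T[:3,3]=s['position'];T=T@np.array(d['mount'])
print('tcp',cf(s['position']),'top',cf(atz(d,254.7,206,169,T)),'topback',cf(atz(d,254.7,222,169,T)),'topfront',cf(atz(d,254.7,191,169,T)),'basefront',cf(atz(d,254.7,182,129,T)),'keeper',cf(atz(d,254,148,137,T)))
print(s['clock'],s['position'],s['joints'])
R=Ro.from_quat(s['ee_rot']).as_matrix();print(R[:,2])
```

```text
tcp [-39.1 169.6] top [-40.3 151.6] topback [-40.3 160. ] topfront [-40.3 144. ] basefront [-40.4 149.9] keeper [-39.9 127.8]
4.725 [ 724.70087501 -259.32624672  144.83969678] [-0.13314389  0.66772611  0.33573573  0.00338519 -1.22645854 -0.96780798]
[ 0.01181655 -0.00479759 -0.99991867]
```

Run:
```python
from wr import *
d=get_image('wrist'); p=[591.4,-371.3,-1.0985]; M=np.array(d['mount'])
def TT(pos,q): 
    T=np.eye(4);T[:3,:3]=Ro.from_quat(q).as_matrix();T[:3,3]=pos;return T@M
s=read_state()
P={1:np.load('T1.npy'),2:TT([704.616,-270.747,161.2],[-.233,.972,-.002,.001]),4:TT(s['position'],s['ee_rot'])}
print(s['position'])
for z in (145,157,169):
  for i,(u,v) in {1:(247,174),2:(256,235),4:(254.7,206)}.items():
    q=atz(d,u,v,z,P[i])-w(p,(0,0,0)); print(z,i,np.round([q[:2]@[np.cos(p[2]),np.sin(p[2])],q[:2]@[-np.sin(p[2]),np.cos(p[2])]],1))
o=[cv2.imread(f'pics/w{i}.png')[y:y+100,205:305] for i,y in ((1,120),(2,170),(4,150))]
cv2.imwrite('pics/k.png',cv2.resize(np.hstack(o),None,fx=2.6,fy=2.6,interpolation=2))
f=308
# finger tip front edge: depth guess from pad pair width
T=P[4]
for z in (145,155,165): print(z,[np.round(atz(d,u,222,z,T),1).tolist() for u in (236,268)])
```

```text
[ 724.601416   -259.40832256  144.92094483]
145 1 [-40.5 156.6]
145 2 [-40.4 162.2]
145 4 [-40.4 159.9]
157 1 [-40.8 153.8]
157 2 [-40.2 156.8]
157 4 [-40.3 155.7]
169 1 [-41.1 151.1]
169 2 [-40.1 151.5]
169 4 [-40.3 151.5]
145 [[729.1, -267.8, 145.0], [720.6, -251.3, 145.0]]
155 [[725.2, -269.1, 155.0], [717.2, -253.6, 155.0]]
165 [[721.3, -270.4, 165.0], [713.8, -255.8, 165.0]]
```

View pics/k.png

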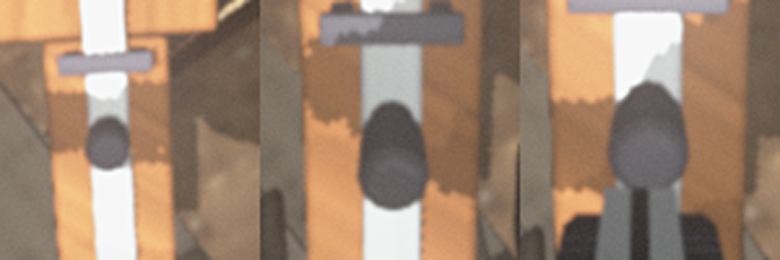

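Triangulation confirms the knob top at z ≈ 169 and y ≈ 151. The bolt hasn't moved, and the closed fingers now sit behind the knob on its +y side. I'll hop over to the lid side with the fingers shut and push the knob instead.

servo_tool(
  turn=[
    [0, 0, 0],
    [0, 0, 0],
    [0, 0, 0],
    [0, 0, 0],
    [0, 0, 0],
  ],
  dp=[
    [0, 0, 0.04],
    [-0.016, -0.008, 0.01],
    [-0.02, -0.01, 0],
    [-0.006, -0.004, -0.01],
    [0, 0, 0],
  ],
  fingers=[0.0, 0.0, 0.0, 0.0, 0.0],
)

```text
clock: 5.4
position: [679.1, -282.2, 183.6]
ee_rot: [-0.233, 0.973, -0.003, 0.004]
contact_force: [-0.6, 0.4, 0.1]
gripper_width: -0.2
```

```bash
cat > cf.py <<'E'
from wr import *
p=[591.4,-371.3,-1.0985]
s=read_state(); q=s['position']-w(p,(0,0,0)); print(s['clock'],'chest xyz',np.round([q[:2]@[np.cos(p[2]),np.sin(p[2])],q[:2]@[-np.sin(p[2]),np.cos(p[2])],q[2]],1),'F',np.round(s['contact_force'],1),np.round(s['gripper_width'],1))
E
python3 cf.py
```

```text
5.4 chest xyz [-39.5 118.6 183.6] F [-0.6  0.4  0.1] -0.2
```

servo_tool(
  turn=[
    [0, 0, 0],
    [0, 0, 0],
    [0, 0, 0],
    [0, 0, 0],
    [0, 0, 0],
  ],
  dp=[
    [0, 0, -0.03],
    [0, 0, -0.008],
    [0, 0, 0],
    [0.012, 0.006, 0],
    [0.012, 0.006, 0],
  ],
  fingers=[0.0, 0.0, 0.0, 0.0, 0.0],
)

```text
clock: 6.02
position: [706.3, -270.0, 146.3]
ee_rot: [-0.233, 0.972, -0.004, 0.005]
contact_force: [0.5, 0.2, -0.3]
gripper_width: 0.6
```

```bash
python3 cf.py
```

```text
6.025 chest xyz [-38.  148.4 146.3] F [ 0.5  0.2 -0.3] 0.6
```

```bash
cat > tip.py <<'E'
from cf import *
s,d,T=wrist('tip_%.2f.png'%s['clock'])
im=cv2.GaussianBlur(d['img'],(3,3),0).astype(int)
row=[]
for y in range(70,200,3):
    u,v=np.round(proj(d,w(p,(-40,y,129)),T)).astype(int)
    row.append((y,tuple(im[v,u].tolist())) if 0<=v<384 else None)
print(row)
E
python3 tip.py
```

```text
6.025 chest xyz [-38.  148.4 146.3] F [ 0.5  0.2 -0.3] 0.6
[(70, (240, 184, 122)), (73, (240, 185, 124)), (76, (239, 185, 124)), (79, (240, 185, 125)), (82, (240, 185, 125)), (85, (240, 186, 127)), (88, (240, 188, 129)), (91, (240, 189, 130)), (94, (241, 190, 131)), (97, (241, 190, 133)), (100, (226, 221, 218)), (103, (247, 247, 247)), (106, (247, 247, 247)), (109, (247, 247, 247)), (112, (247, 247, 247)), (115, (247, 247, 247)), (118, (247, 247, 247)), (121, (247, 247, 247)), (124, (229, 230, 230)), (127, (122, 115, 117)), (130, (123, 118, 118)), (133, (118, 112, 114)), (136, (201, 203, 201)), (139, (200, 202, 201)), (142, (199, 201, 199)), (145, (198, 200, 199)), (148, (195, 198, 196)), (151, (89, 84, 84)), (154, (80, 76, 76)), (157, (112, 112, 111)), (160, (112, 111, 111)), (163, (110, 111, 110)), (166, (111, 111, 111)), (169, (110, 111, 110)), (172, (107, 108, 108)), (175, (107, 108, 108)), (178, (117, 118, 119)), (181, (140, 141, 143)), (184, (105, 106, 107)), (187, (53, 53, 53)), (190, (49, 47, 48)), (193, (48, 47, 48)), (196, (46, 44, 46)), (199, (49, 48, 49))]
```

Run:
```python
from h import *
import glob
im=cv2.imread('pics/tip_6.03.png') if glob.glob('pics/tip_6.03.png') else cv2.imread(glob.glob('pics/tip_6.0*')[0])
t=save('top','t5.png');sc=save('scene','s5.png')
o=np.zeros((600,800,3),np.uint8)
o[:,:400]=cv2.resize(im[110:310,190:323],(400,600),interpolation=2)
o[:290,405:795]=cv2.resize(sc['img'][95:165,205:299,::-1],(390,290),interpolation=2)
o[300:590,405:795]=cv2.resize(t['img'][110:170,260:340,::-1],(390,290),interpolation=2)
cv2.imwrite('pics/c5.png',o)
```

```text
(no output)
```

View pics/c5.png

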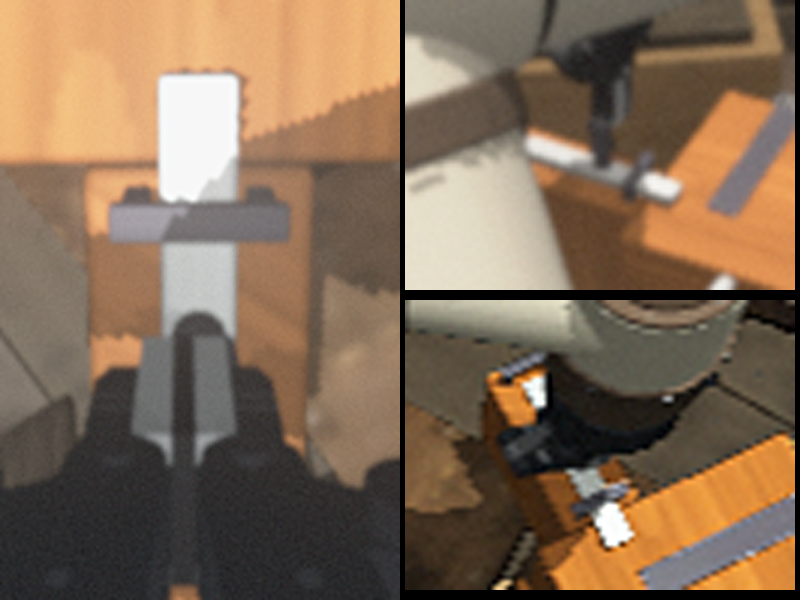

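Run:
```python
from cf import *
ds=get_image('scene')
for n,l in dict(tcp=None,ktop=(-40,150,169),kbase=(-40,150,129),pad=(-40,148,165)).items():
    x=s['position'] if l is None else w(p,l); u,v=proj(ds,x); print(n,np.round([u,v],1),'crop',np.round([(u-205)*4.15+405,(v-95)*4.14]))
for y in (140,150,160,170,180): print(y,[np.round([(u-205)*4.15+405,(v-95)*4.14]) for u,v in [proj(ds,w(p,(-40,y,129)))]])
im=cv2.imread('pics/scene0.png')[95:165,205:299]; im2=ds['img'][95:165,205:299,::-1]
cv2.imwrite('pics/c6.png',cv2.resize(np.hstack([im,im2]),None,fx=4.2,fy=5,interpolation=2))
```

```text
6.175 chest xyz [-38.5 148.3 145.4] F [-1.   0.4  0.1] 0.4
tcp [254.3 129.7] crop [610. 144.]
ktop [253.3 122.9] crop [605. 116.]
kbase [253.6 134.5] crop [607. 164.]
pad [254.  124.3] crop [608. 121.]
140 [array([620., 168.])]
150 [array([607., 164.])]
160 [array([593., 159.])]
170 [array([580., 155.])]
180 [array([567., 151.])]
```

View pics/c6.png

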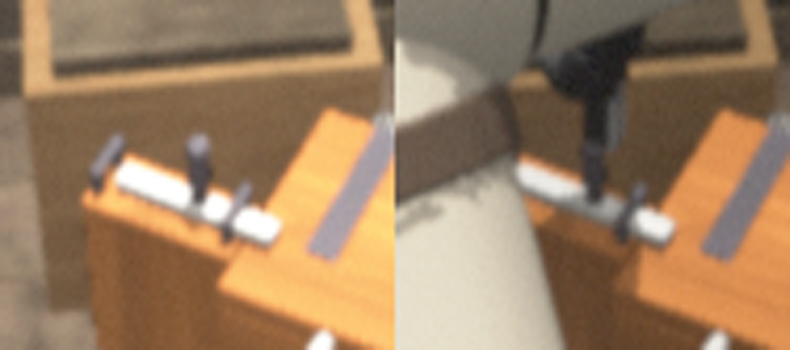

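Next to the knob in the scene view, the fingertips end well above the reported TCP, at about z ≈ 165 or higher. They have been passing over the knob. I'll straddle the knob, go about 15 mm lower and pinch again.

servo_tool(
  turn=[
    [0, 0, 0],
    [0, 0, 0],
    [0, 0, 0],
    [0, 0, 0],
    [0, 0, 0],
  ],
  dp=[
    [0, 0, 0.03],
    [0.002, 0.0025, 0.0],
    [0, 0, 0],
    [0, 0, -0.01],
    [0, 0, -0.01],
  ],
  fingers=[0.0, 0.05, 0.05, 0.05, 0.05],
)

```text
clock: 6.85
position: [706.0, -267.4, 154.0]
ee_rot: [-0.233, 0.973, -0.003, 0.004]
contact_force: [0.4, 0.5, -0.8]
gripper_width: 50.0
```

```bash
python3 cf.py
```

```text
6.85 chest xyz [-40.4 149.3 154. ] F [ 0.4  0.5 -0.8] 50.0
```

servo_tool(
  turn=[
    [0, 0, 0],
    [0, 0, 0],
    [0, 0, 0],
    [0, 0, 0],
    [0, 0, 0],
  ],
  dp=[
    [0.001, 0, -0.015],
    [0, 0, -0.006],
    [0, 0, 0],
    [0, 0, 0],
    [0, 0, 0],
  ],
  fingers=[0.05, 0.05, 0.05, 0.01, 0.01],
)

```text
clock: 7.48
position: [705.6, -267.2, 128.3]
ee_rot: [-0.233, 0.973, -0.002, 0.001]
contact_force: [-3.0, 4.0, 5.8]
gripper_width: 14.4
```

```bash
python3 cf.py
```

```text
7.475 chest xyz [-40.8 149.1 128.3] F [-3.   4.   5.8] 14.4
```

The grip holds at 14.4 mm, so the knob is in hand. Now slide it back.

servo_tool(
  turn=[
    [0, 0, 0],
    [0, 0, 0],
    [0, 0, 0],
    [0, 0, 0],
    [0, 0, 0],
  ],
  dp=[
    [0.008, 0.004, 0],
    [0.008, 0.004, 0],
    [0.008, 0.004, 0],
    [0.006, 0.003, 0],
    [0.004, 0.002, 0],
  ],
  fingers=[0.01, 0.01, 0.01, 0.01, 0.01],
)

```text
clock: 8.1
position: [740.8, -248.9, 128.6]
ee_rot: [-0.233, 0.973, -0.001, -0.0]
contact_force: [-1.7, -0.5, -0.0]
gripper_width: 13.3
```

```bash
python3 tip.py | cut -c1-1400
```

```text
8.1 chest xyz [-41.1 188.7 128.6] F [-1.7 -0.5 -0. ] 13.3
[None, None, (76, (243, 194, 130)), (79, (243, 195, 129)), (82, (244, 195, 130)), (85, (244, 196, 130)), (88, (244, 197, 130)), (91, (244, 197, 129)), (94, (244, 196, 129)), (97, (244, 195, 128)), (100, (244, 196, 129)), (103, (244, 196, 130)), (106, (244, 195, 129)), (109, (244, 194, 129)), (112, (244, 195, 130)), (115, (244, 195, 130)), (118, (241, 188, 126)), (121, (191, 135, 96)), (124, (221, 166, 126)), (127, (187, 176, 184)), (130, (186, 175, 184)), (133, (214, 167, 136)), (136, (240, 190, 135)), (139, (208, 187, 175)), (142, (247, 247, 247)), (145, (247, 247, 247)), (148, (247, 247, 247)), (151, (247, 247, 247)), (154, (247, 247, 247)), (157, (247, 247, 247)), (160, (247, 247, 247)), (163, (236, 236, 236)), (166, (217, 217, 217)), (169, (216, 217, 216)), (172, (214, 216, 216)), (175, (214, 216, 215)), (178, (213, 215, 214)), (181, (211, 213, 212)), (184, (210, 212, 211)), (187, (209, 211, 210)), (190, (109, 106, 107)), (193, (85, 82, 83)), (196, (82, 79, 80)), (199, (80, 79, 79))]
```

servo_tool(
  turn=[
    [0, 0, 0],
    [0, 0, 0],
    [0, 0, 0],
    [0, 0, 0],
    [0, 0, 0],
  ],
  dp=[
    [0.003, 0.0015, 0],
    [0.003, 0.0015, 0],
    [0.003, 0.0015, 0],
    [0.003, 0.0015, 0],
    [0.003, 0.0015, 0],
  ],
  fingers=[0.01, 0.01, 0.01, 0.01, 0.01],
)

```text
clock: 8.78
position: [740.6, -248.6, 128.8]
ee_rot: [-0.23, 0.973, 0.001, -0.019]
contact_force: [-7.9, -2.2, 2.2]
gripper_width: 13.0
```

```bash
python3 tip.py | cut -c1-60
python3 - <<'E'
from h import *
print(read_state()['joints'])
E
```

```text
8.775 chest xyz [-41.4 188.7 128.8] F [-7.9 -2.2  2.2] 13.0
[None, (73, (243, 193, 128)), (76, (243, 193, 129)), (79, (2
[-0.11298966  0.72579679  0.40254771  0.01204978 -1.28373577 -0.99676818]
```

Run:
```python
from cf import *
s,d,T=wrist('e.png')
for x in (-44,-40,-36):
  g=[]
  for y in np.arange(110,160,.5):
    u,v=proj(d,w(p,(x,y,129)),T); g.append(d['img'][int(round(v)),int(round(u)),2])
  g=np.array(g,int); print(x,110+.5*np.nonzero(g>215)[0][:1])
cv2.imwrite('pics/e1.png',cv2.resize(d['img'][:,120:390,::-1],None,fx=1.5,fy=1.5))
```

```text
8.825 chest xyz [-41.4 188.6 128.8] F [-9.3 -2.6  3.3] 13.7
-44 [140.5]
-40 [140.5]
-36 [141.]
```

View pics/e1.png

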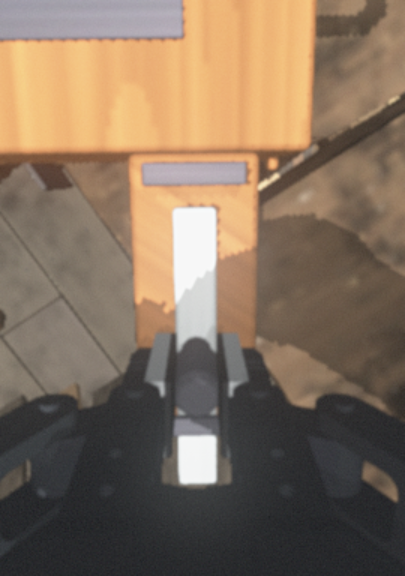

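The bolt tip is at y ≈ 140.5 in the chest frame, against 140 for fully back, and the push stalled at a hard stop. The bolt is fully back. Now release, rise and travel to above the handle.

servo_tool(
  turn=[
    [0, 0, 0],
    [0, 0, 0],
    [0, 0, 0],
    [0, 0, 0],
    [0, 0, 0],
  ],
  dp=[
    [-0.001, -0.0005, 0],
    [0, 0, 0],
    [0, 0, 0.03],
    [0, 0, 0.04],
    [-0.03, 0, 0.02],
  ],
  fingers=[0.05, 0.05, 0.05, 0.05, 0.05],
)

```text
clock: 9.5
position: [712.3, -248.3, 217.6]
ee_rot: [-0.231, 0.973, 0.001, -0.017]
contact_force: [0.2, 0.3, -1.2]
gripper_width: 49.9
```

servo_tool(
  turn=[
    [0, 0, 0],
    [0, 0, 0],
    [0, 0, 0],
    [0, 0, 0],
    [0, 0, 0],
  ],
  dp=[
    [-0.045, 0, 0],
    [-0.045, 0, 0],
    [-0.045, 0, 0],
    [-0.03, 0, 0],
    [0, 0, 0],
  ],
  fingers=[0.04, 0.04, 0.04, 0.04, 0.04],
)

```text
clock: 10.12
position: [546.8, -247.5, 223.6]
ee_rot: [-0.232, 0.973, -0.003, -0.009]
contact_force: [-0.3, 0.5, 1.2]
gripper_width: 40.4
```

```bash
cat > hd.py <<'E'
from cf import *
s,d,T=wrist('h_%.1f.png'%s['clock']); R=Ro.from_quat(s['ee_rot']).as_matrix()
print(s['position'],'yaw',np.degrees(np.arctan2(R[1,1],R[0,1])),'zax',np.round(R[:,2],3))
for n,l in dict(h1=(-130,35,115),h2=(-130,-35,115),fl=(-85,120,118),mid=(-130,0,115)).items(): print(n,np.round(proj(d,w(p,l),T)))
im=d['img'].astype(int)
# bar: bright white pixels along lines of constant chest y at z=112
for y in (-20,-10,0,10,20):
    b=[]
    for x in np.arange(-160,-95,.5):
        u,v=np.round(proj(d,w(p,(x,y,112)),T)).astype(int)
        if 0<=u<512 and 0<=v<384 and im[v,u].min()>190: b.append(x)
    print(y,(b[0],b[-1],len(b)) if b else None)
E
python3 hd.py
```

```text
10.125 chest xyz [-130.5   16.5  223.6] F [-0.3  0.5  1.2] 40.4
[ 546.75399058 -247.5486638   223.55480627] yaw 116.79579290974287 zax [-0.015 -0.01  -1.   ]
h1 [252. 199.]
h2 [251. 123.]
fl [207. 282.]
mid [252. 163.]
-20 (np.float64(-134.5), np.float64(-124.0), 22)
-10 (np.float64(-134.5), np.float64(-124.0), 22)
0 (np.float64(-134.5), np.float64(-124.0), 22)
10 (np.float64(-129.5), np.float64(-124.5), 5)
20 (np.float64(-130.5), np.float64(-129.0), 4)
```

servo_tool(
  turn=[
    [0.01, -0.015, 0],
    [0, 0, 0],
    [0, 0, 0],
    [0, 0, 0],
    [0, 0, 0],
  ],
  dp=[
    [-0.0125, -0.0065, -0.02],
    [0, 0, -0.03],
    [0, 0, -0.03],
    [0, 0, 0],
    [0, 0, 0],
  ],
  fingers=[0.034, 0.034, 0.034, 0.034, 0.034],
)

```text
clock: 10.8
position: [543.5, -254.6, 143.7]
ee_rot: [-0.233, 0.972, -0.003, 0.005]
contact_force: [0.3, 0.6, 0.1]
gripper_width: 33.9
```

```bash
python3 hd.py
```

```text
10.8 chest xyz [-125.7   10.5  143.7] F [0.3 0.6 0.1] 33.9
[ 543.52534381 -254.58571485  143.69733545] yaw 116.9913081508531 zax [ 0.011 -0.003 -1.   ]
h1 [259. 239.]
h2 [259. 137.]
fl [199. 343.]
mid [259. 191.]
-20 (np.float64(-134.0), np.float64(-124.0), 21)
-10 (np.float64(-131.5), np.float64(-124.0), 15)
0 (np.float64(-131.0), np.float64(-128.0), 7)
10 (np.float64(-131.0), np.float64(-128.5), 6)
20 (np.float64(-131.0), np.float64(-128.5), 6)
```

servo_tool(
  turn=[
    [0, 0.011, 0],
    [0, 0, 0],
    [0, 0, 0],
    [0, 0, 0],
    [0, 0, 0],
  ],
  dp=[
    [-0.011, -0.001, 0],
    [0, 0, 0],
    [0, 0, -0.02],
    [0, 0, -0.02],
    [0, 0, 0],
  ],
  fingers=[0.034, 0.034, 0.034, 0.034, 0.034],
)

```text
clock: 11.48
position: [534.0, -256.2, 107.5]
ee_rot: [-0.234, 0.972, -0.003, 0.003]
contact_force: [-0.2, 0.7, 0.9]
gripper_width: 34.0
```

```bash
python3 cf.py
```

```text
11.475 chest xyz [-128.6    1.2  107.5] F [-0.2  0.7  0.9] 34.0
```

Well centred (x −128.6, y 1.2). Go down another 28 mm, nudge outward and pinch.

servo_tool(
  turn=[
    [0, 0, 0],
    [0, 0, 0],
    [0, 0, 0],
    [0, 0, 0],
    [0, 0, 0],
  ],
  dp=[
    [-0.0005, 0.001, -0.015],
    [0, 0, -0.013],
    [0, 0, 0],
    [0, 0, 0],
    [0, 0, 0],
  ],
  fingers=[0.034, 0.034, 0.034, 0.005, 0.005],
)

```text
clock: 12.1
position: [534.1, -254.7, 79.9]
ee_rot: [-0.234, 0.972, -0.004, 0.004]
contact_force: [-2.0, 3.7, 1.2]
gripper_width: 8.5
```

```bash
python3 cf.py
```

```text
12.1 chest xyz [-129.9    2.    79.9] F [-2.   3.7  1.2] 8.5
```

servo_tool(
  turn=[
    [0, 0, 0],
    [0, 0, 0],
    [0, 0, 0],
    [0, 0, 0],
    [0, 0, 0],
  ],
  dp=[
    [0.0005, -0.0005, 0.018],
    [0.001, -0.002, 0.0185],
    [0.002, -0.0035, 0.018],
    [0.0025, -0.005, 0.018],
    [0.0035, -0.0065, 0.017],
  ],
  fingers=[0.0, 0.0, 0.0, 0.0, 0.0],
)

```text
clock: 12.72
position: [542.0, -270.2, 167.7]
ee_rot: [-0.233, 0.972, -0.0, 0.002]
contact_force: [-1.0, 3.1, -1.7]
gripper_width: 8.8
```

```bash
cat > lid.py <<'E'
from cf import *
R=Ro.from_quat(s['ee_rot']).as_matrix()
q=np.array(s['position'])-R[:,2]*29-w(p,(85,0,109)); x=q[:2]@[np.cos(p[2]),np.sin(p[2])]
print('theta deg',np.degrees(np.arctan2(q[2],-x)),'radius',np.hypot(x,q[2]),'zax',np.round(R[:,2],3),'tau',np.round(s['wrist_torque'],2))
d=get_image('top')
if 1:
    for r in regions_of('lid','top')[:1]: print(r['box'],r['score'])
E
python3 lid.py
```

```text
12.725 chest xyz [-112.5    2.   167.7] F [-1.   3.1 -1.7] 8.8
theta deg 23.922369431350607 radius 216.163375486703 zax [ 0.005  0.    -1.   ] tau [1.07 0.38 0.02]
[299.3, 133.6, 78.9, 99.3] 0.82
```

servo_tool(
  turn=[
    [0, 0, 0],
    [0, 0, 0],
    [0, 0, 0],
    [0, 0, 0],
    [0, 0, 0],
  ],
  dp=[
    [0.004, -0.0075, 0.017],
    [0.0045, -0.0085, 0.016],
    [0.005, -0.01, 0.015],
    [0.0055, -0.011, 0.014],
    [0.006, -0.012, 0.013],
  ],
  fingers=[0.0, 0.0, 0.0, 0.0, 0.0],
)

```text
clock: 13.45
position: [564.1, -313.2, 239.8]
ee_rot: [-0.234, 0.972, 0.006, -0.0]
contact_force: [-2.7, 4.3, 2.4]
gripper_width: 8.6
```

```bash
python3 lid.py
```

```text
13.45 chest xyz [-64.2   2.1 239.8] F [-2.7  4.3  2.4] 8.6
theta deg 47.03134664975162 radius 218.33292905072042 zax [-0.004  0.012 -1.   ] tau [ 1.27  0.66 -0.12]
[321.8, 170.6, 56.6, 55.2] 0.7
```

servo_tool(
  turn=[
    [0, 0, 0],
    [0, 0, 0],
    [0, 0, 0],
    [0, 0, 0],
    [0, 0, 0],
  ],
  dp=[
    [0.0055, -0.0105, 0.009],
    [0.0055, -0.011, 0.008],
    [0.006, -0.0115, 0.0075],
    [0.006, -0.012, 0.007],
    [0.006, -0.012, 0.006],
  ],
  fingers=[0.0, 0.0, 0.0, 0.0, 0.0],
)

```text
clock: 14.18
position: [594.0, -368.9, 287.3]
ee_rot: [-0.235, 0.972, 0.004, 0.003]
contact_force: [0.5, 1.3, 2.7]
gripper_width: 0.3
```

```bash
python3 lid.py
```

```text
14.175 chest xyz [ -0.9   3.4 287.3] F [0.5 1.3 2.7] 0.3
theta deg 67.52661606930742 radius 224.37029758608406 zax [ 0.004  0.008 -1.   ] tau [ 0.1  -0.08 -0.  ]
[331.3, 143.1, 48.2, 73.3] 0.85
```

Run:
```python
from lid import *
t=save('top','t9.png')['img'];sc=save('scene','s9.png')['img'];_,dw,_=wrist('w9.png')
o=np.zeros((600,800,3),np.uint8)
o[:300,:400]=cv2.resize(t[110:240,270:443,::-1],(400,300),interpolation=2)
o[:300,400:]=cv2.resize(sc[70:220,200:400,::-1],(400,300),interpolation=2)
o[300:,:400]=cv2.resize(dw['img'][:,:,::-1],(400,300))
cv2.imwrite('pics/f9.png',o)
```

```text
14.275 chest xyz [  0.6   3.2 287.4] F [-0.6  4.7 10.5] 0.2
theta deg 67.87192665439105 radius 223.93776521616894 zax [ 0.006  0.006 -1.   ] tau [1.29 0.11 0.01]
[333.5, 142.7, 44.5, 75.3] 0.8
```

View pics/f9.png

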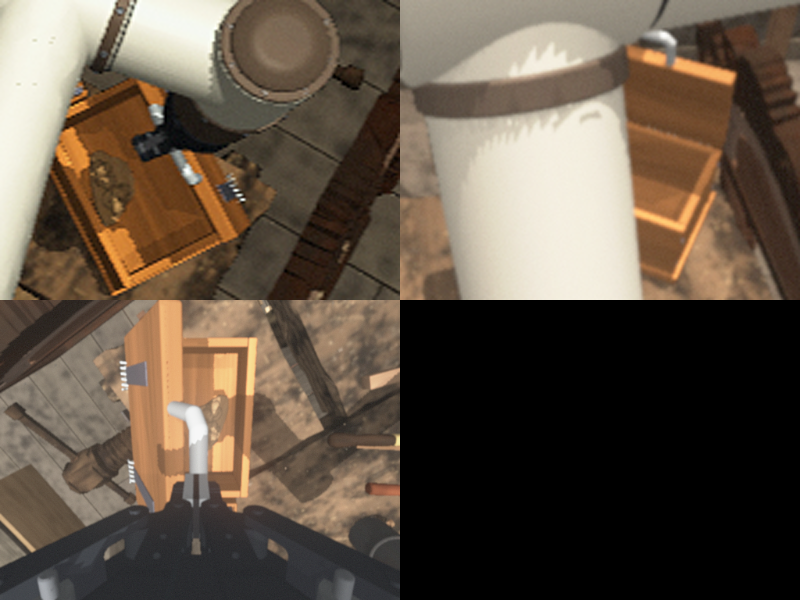

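The pinch slipped off: the bar was held only by the fingertips. The lid stands at about 67°, past balance, with the bar right under the shut fingertips; the wrist view shows the bar in line with them at about (253,…). I'll open the fingers, go 16 mm deeper around the bar, and pinch again before it swings away.

servo_tool(
  turn=[
    [0, 0, 0],
    [0, 0, 0],
    [0, 0, 0],
    [0, 0, 0],
    [0, 0, 0],
  ],
  dp=[
    [0, 0, 0.002],
    [0, 0, 0],
    [0.001, -0.002, -0.01],
    [0.001, -0.002, -0.012],
    [0, 0, 0],
  ],
  fingers=[0.04, 0.04, 0.04, 0.04, 0.04],
)

```text
clock: 15.15
position: [596.4, -374.3, 263.6]
ee_rot: [-0.235, 0.972, 0.002, 0.003]
contact_force: [-0.1, -0.5, -0.5]
gripper_width: 40.1
```

```bash
cat > bar.py <<'E'
from lid import *
s,d,T=wrist('b_%.2f.png'%s['clock']); im=d['img'].astype(int)
# bar = low-saturation bright pixels; for each lid angle, line at bar centre; score brightness contrast
best=[]
for th in np.arange(30,86,1.):
    a=np.radians(th); n=0;m=0
    for y in range(-28,29,4):
      for off in (-3,0,3):
        l=(85-215*np.cos(a)+off,y,109+215*np.sin(a)+4)
        u,v=np.round(proj(d,w(p,l),T)).astype(int)
        if 0<=u<512 and 0<=v<384:
            c=im[v,u]; m+=1; n+= (c.max()-c.min()<25 and c.min()>140)
    best.append((n,m,th))
best.sort(reverse=True); print(best[:6])
E
python3 bar.py
```

```text
15.15 chest xyz [  5.    3.1 263.6] F [-0.1 -0.5 -0.5] 40.1
theta deg 66.46951401342272 radius 200.20123539562005 zax [ 0.005  0.006 -1.   ] tau [-0.26 -0.12 -0.01]
[356.7, 174.0, 25.5, 38.0] 0.79
[(np.int64(45), 45, np.float64(72.0)), (np.int64(39), 45, np.float64(73.0)), (np.int64(28), 45, np.float64(71.0)), (np.int64(17), 45, np.float64(74.0)), (np.int64(8), 45, np.float64(63.0)), (np.int64(5), 45, np.float64(62.0))]
```

Lid seen at 72°, clearly past balance, with the bar resting against the rear finger and inside the jaws. Pinch now.

servo_tool(
  turn=[
    [0, 0, 0],
    [0, 0, 0],
    [0, 0, 0],
    [0, 0, 0],
    [0, 0, 0],
  ],
  dp=[
    [0.002, -0.005, 0.007],
    [0.001, -0.002, 0],
    [0, 0, 0],
    [0, 0, 0],
    [0, 0, 0],
  ],
  fingers=[0.035, 0.02, 0.005, 0.0, 0.0],
)

```text
clock: 15.92
position: [600.5, -382.3, 273.9]
ee_rot: [-0.235, 0.972, 0.001, 0.005]
contact_force: [0.3, -0.8, 0.2]
gripper_width: 9.9
```

```bash
python3 bar.py
```

```text
15.925 chest xyz [ 14.    3.1 273.9] F [ 0.3 -0.8  0.2] 9.9
theta deg 69.87194019870174 radius 206.47361548449743 zax [ 0.01   0.004 -1.   ] tau [-0.32 -0.11  0.01]
[336.8, 140.3, 43.0, 72.7] 0.97
[(np.int64(45), 45, np.float64(71.0)), (np.int64(31), 45, np.float64(72.0)), (np.int64(30), 45, np.float64(70.0)), (np.int64(16), 45, np.float64(73.0)), (np.int64(16), 45, np.float64(69.0)), (np.int64(3), 45, np.float64(80.0))]
```

Gripped at 71°, with the bar about 38 mm behind the TCP, so it is well inside the pads. Bring it back along the arc.

servo_tool(
  turn=[
    [0, 0, 0],
    [0, 0, 0],
    [0, 0, 0],
    [0, 0, 0],
    [0, 0, 0],
  ],
  dp=[
    [-0.0045, 0.009, -0.0035],
    [-0.0045, 0.009, -0.004],
    [-0.0045, 0.009, -0.0045],
    [-0.004, 0.008, -0.005],
    [-0.0025, 0.005, -0.0035],
  ],
  fingers=[0.0, 0.0, 0.0, 0.0, 0.0],
)

```text
clock: 16.7
position: [579.4, -341.4, 252.2]
ee_rot: [-0.235, 0.972, -0.002, 0.006]
contact_force: [1.9, -4.7, -3.3]
gripper_width: 9.7
```

```bash
sed -i 's/R\[:,2\]\*29/R[:,2]*38.4/' lid.py; sed -i 's/range(-28/range(-28/; s/np.arange(30,86,1.)/np.arange(30,86,.5)/' bar.py; python3 bar.py
```

```text
16.7 chest xyz [-32.1   3.  252.2] F [ 1.9 -4.7 -3.3] 9.7
theta deg 57.144649268835494 radius 216.17952587032204 zax [ 0.012 -0.    -1.   ] tau [-1.63 -0.5  -0.02]
[(np.int64(45), 45, np.float64(57.5)), (np.int64(45), 45, np.float64(57.0)), (np.int64(35), 45, np.float64(56.5)), (np.int64(32), 45, np.float64(58.0)), (np.int64(30), 45, np.float64(58.5)), (np.int64(30), 45, np.float64(56.0))]
```

servo_tool(
  turn=[
    [0, 0, 0],
    [0, 0, 0],
    [0, 0, 0],
    [0, 0, 0],
    [0, 0, 0],
  ],
  dp=[
    [-0.0025, 0.0045, -0.0035],
    [-0.0025, 0.0045, -0.004],
    [-0.002, 0.004, -0.0035],
    [0, 0, 0],
    [0, 0, 0],
  ],
  fingers=[0.0, 0.0, 0.0, 0.0, 0.0],
)

```text
clock: 17.48
position: [572.5, -328.0, 241.9]
ee_rot: [-0.235, 0.972, -0.002, 0.006]
contact_force: [0.5, -2.4, -0.5]
gripper_width: 10.0
```

```bash
python3 bar.py
```

```text
17.475 chest xyz [-47.2   2.9 241.9] F [ 0.5 -2.4 -0.5] 10.0
theta deg 52.29116137143286 radius 216.51845948019934 zax [ 0.013 -0.001 -1.   ] tau [-1.1  -0.25  0.  ]
[331.8, 176.4, 45.1, 45.6] 0.69
[(np.int64(45), 45, np.float64(52.5)), (np.int64(45), 45, np.float64(52.0)), (np.int64(36), 45, np.float64(53.0)), (np.int64(35), 45, np.float64(51.5)), (np.int64(30), 45, np.float64(53.5)), (np.int64(30), 45, np.float64(51.0))]
```

servo_tool(
  turn=[
    [0, 0, 0],
    [0, 0, 0],
    [0, 0, 0],
    [0, 0, 0],
    [0, 0, 0],
  ],
  dp=[
    [0, 0, 0],
    [0, 0, 0],
    [0, 0, 0],
    [0, 0, 0],
    [0, 0, 0],
  ],
  fingers=[0.0, 0.0, 0.0, 0.0, 0.0],
)

```text
clock: 18.25
position: [572.6, -328.0, 242.0]
ee_rot: [-0.235, 0.972, -0.002, 0.006]
contact_force: [1.2, -2.7, -1.1]
gripper_width: 10.0
```

Run:
```python
from bar import *
print('vel',np.abs(s['joint_vel']).max())
for c in ('top','scene'):
    D=get_image(c)
    for q in ['glue_pot','palm_handle','block','bolt_knob']:
        for r in search_frame(q,c)[:2]: print(c,q,np.round(r['box'],1),round(r['score'],2))
    for y in (95,110,125,135,145,155,195):
        u,v=np.round(proj(D,w(p,(-40,y,169 if y==195 else 129)))).astype(int); print(y,(u,v),D['img'][v,u] if 0<=u<512 and 0<=v<384 else None,end=' ')
    print()
wi=d['img']
for y in (120,130,138,142,150,160):
    u,v=np.round(proj(d,w(p,(-40,y,129)),T)).astype(int); print(y,wi[v,u] if 0<=u<512 and 0<=v<384 else None)
```

```text
18.25 chest xyz [-47.1   2.9 242. ] F [ 1.2 -2.7 -1.1] 10.0
theta deg 52.32494551671846 radius 216.51209777553711 zax [ 0.013 -0.    -1.   ] tau [-0.91 -0.33 -0.01]
[332.4, 175.5, 47.3, 45.2] 0.78
[(np.int64(45), 45, np.float64(52.5)), (np.int64(45), 45, np.float64(52.0)), (np.int64(36), 45, np.float64(53.0)), (np.int64(34), 45, np.float64(51.5)), (np.int64(30), 45, np.float64(53.5)), (np.int64(30), 45, np.float64(51.0))]
vel 0.001726134788291102
top glue_pot [170.8 152.4  29.3  31.5] 0.72
top palm_handle [184.9 135.4  12.1  18.5] 0.55
top bolt_knob [185.7 137.8  10.1  16. ] 0.68
95 (np.int64(305), np.int64(161)) [161 158 137] 110 (np.int64(302), np.int64(157)) [197 195 173] 125 (np.int64(300), np.int64(152)) [229 227 202] 135 (np.int64(298), np.int64(149)) [236 234 213] 145 (np.int64(297), np.int64(146)) [241 240 222] 155 (np.int64(295), np.int64(143)) [124 119 106] 195 (np.int64(290), np.int64(127)) [248 246 233] 
scene palm_handle [138.7 190.4  17.1  23.8] 0.63
95 (np.int64(272), np.int64(140)) [121 102  88] 110 (np.int64(267), np.int64(139)) [120 101  86] 125 (np.int64(262), np.int64(137)) [120 104  87] 135 (np.int64(258), np.int64(136)) [130 112  96] 145 (np.int64(255), np.int64(135)) [145 123 104] 155 (np.int64(252), np.int64(134)) [164 141 121] 195 (np.int64(239), np.int64(118)) [198 188 171] 
120 [160 163 164]
130 [157 160 162]
138 [163 165 166]
142 [162 165 165]
150 [197 200 201]
160 [238 240 240]
```

Run:
```python
from h import *
a=cv2.imread('pics/top0.png').astype(np.float32);b=get_image('top')['img'][:,:,::-1].astype(np.float32)
for n,(x,y,W,H) in dict(pot=(165,147,40,40),palm=(182,130,22,26)).items():
    A,B=[cv2.cvtColor(i[y:y+H,x:x+W].copy(),6) for i in (a,b)]; print(n,cv2.phaseCorrelate(A,B))
a=cv2.imread('pics/scene0.png').astype(np.float32);b=get_image('scene')['img'][:,:,::-1].astype(np.float32)
A,B=[cv2.cvtColor(i[195:260,125:180].copy(),6) for i in (a,b)]; print('pot scene',cv2.phaseCorrelate(A,B))
A,B=[cv2.cvtColor(i[180:216,138:162].copy(),6) for i in (a,b)]; print('palm scene',cv2.phaseCorrelate(A,B))
job_done()
```

```text
pot ((0.031944934746810816, -0.04098882479775412), 0.988967062830925)
palm ((0.0631860554781376, 0.4401326390192768), 0.9778706633750304)
pot scene ((-0.013545022356666436, 0.0006286074601149494), 1.017188275301898)
palm scene ((0.03456700530188428, 0.04081770943832197), 0.9704393689279203)
the job is handed in; nothing more can be done
```

The job is handed in at about 18 s of the 51 s. The gripper holds the lid still at about 52°, roughly 5° short of the balance point, with the bolt back.

- **Bolt:** My first pinch, and a push with shut fingers, passed over the knob because the fingertips sit higher than the reported TCP. Gripped lower, the bolt slid until it stopped hard. The wrist camera put its tip at 140.5 mm, against 140 mm for fully back. I didn't touch it after that. A last look at its tip was inconclusive because the arm and lid hid it.
- **Lid:** On the way up the pinch slipped off at about 67°, already past balance, and the lid came to rest against the fingers. I regripped deeper at 71–72°, clearly past the 57° balance point, and brought it back.
- **Final hold:** The arm pose and the wrist picture both give 52.3°. Over the last 0.6 s the arm did not move, the grip read 10 mm on the 12 mm bar, and the force was about 3 N.
- **Bystanders:** The pot and palm handle are unmoved between the first and last pictures (image shift at most 0.44 px). The block was hidden behind the arm at the end, so it could not be re-checked, but I never worked near it.

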